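Lock out the bench isolator

TASK

Switch the bench isolator off by swinging its red lever round, about a quarter turn anticlockwise seen from above. Then take the red-headed lock pin from its orange stand, put it through the steel eye in the yellow dial, feel for the lock hole hidden beneath (turn the dial a little until the two line up) and leave the pin fully home, upright, its collar flush on the dial, with your hand off it. Do not shove the mouse, the tape roll or the battery pack about.

Things in the scene. Friction and masses are not known exactly. Their poses are not given: they have to be found in the camera images.
- handle (a joint): Angle of the isolator's dial and lever about its vertical axis, rad. 0 = fully ON, grows anticlockwise seen from above, hard stop at 1.85. It starts between 0 and 0.3. It is stiff by dry friction only (about 0.25 N m) and stays where it is left. The eye stands over the hidden lock hole at one value somewhere between 1.22 and 1.58, different every time; that value is not given and the hole cannot be seen, only felt.
- pivot (a point): Point on the dial's turning axis, on the dial's top face, 72 mm above the table. The dial is a flat yellow disc of about 88 mm radius, 12 mm thick, on a grey drum (radius 95 mm) on a 200 x 200 mm dark foot plate fixed to the bench; z is up.
- lever_end (a point): Point on the red lever near its outer end, 107 mm from the turning axis and half-way up it (16 mm above the dial's top face). The lever is a radial bar 18 mm wide, 32 mm high (its top 104 mm above the table), reaching from the axis to 125 mm from it, overhanging the drum by 30 mm; its y axis points from here towards the axis. To switch off it moves towards its own +x side. A red hub 26 mm in radius, 14 mm high, sits on the axis.
- eye (a point): Centre of the eye, at the dial's top face: a 16 mm hole straight through the 12 mm thick dial in a small bright steel plate, 70 mm from the turning axis, diametrically opposite the lever. 1 mm under the dial lies a flat steel ring, its face 13 mm below this point, closed all along the eye's path but for the one lock hole (17 mm across, at the same 70 mm radius, over 40 mm deep). A pin tip pushed through the eye therefore stops 13 mm down unless the eye is over the lock hole.
- pin_grip (a point): Centre of the lock pin's red flat head: 14 mm thick along its x, 44 mm wide along its y, 36 mm high. The pin is 100 mm long, 0.14 to 0.24 kg, z along it (up). Below this point: head underside 18 mm, a thin neck, collar top 28 mm, collar underside 34 mm (collar 28 mm across), then a steel shank 12 mm in diameter and 48 mm long, whose end (82 mm below this point) is tapered over its last 5 mm to 7 mm.
- pin_collar (a point): Centre of the underside of the pin's collar, 34 mm below the centre of its head. Fully home, it rests on the dial at the eye.
- stand: Orange printed block 66 x 66 x 56 mm high, fixed to the bench, origin at the centre of its underside; the pin stands upright in its 17 mm hole, collar on the block's top, head centre 90 mm above the table. Pull straight up 50 mm to free it.
- toolpot: Black square pot 80 x 80 x 70 mm with tools (up to 115 mm high), fixed to the bench; bystander. Origin at the centre of its underside.
- mouse: Black computer mouse about 66 mm across, 34 mm high, bystander.
- tape: Black ring of a tape roll, 90 mm across, 45 mm high, bystander.
- battery: Blue battery pack 70 x 140 x 40 mm, bystander.
Mind the look-alikes: they are no part of the job. What is shaped like the part that bears pin_grip but green is not meant.

How it is judged:
On the way, in this order (a step that is already met when the one before it is completed fails the run):
1. the lever has been swung round to the off side (dial beyond 1.0 rad) (value of joint handle above 1 rad), for 0.1 s.
2. the lock pin is through the eye and dropped into the hidden lock hole (z of pin_collar in the frame of eye below 0.02 m and horizontal distance between pin_collar and eye below 0.006 m), for 0.1 s.
At the end, for the whole second after the job is handed in: The dial is on the off side (beyond 1.1 rad), the pin stands upright (within 7 degrees) through the eye and the lock hole with its collar within 4 mm of the dial and 5 mm of the eye's centre, at rest and released (value of joint handle above 1.1 rad and z of pin_collar in the frame of eye below 0.004 m and horizontal distance between pin_collar and eye below 0.005 m and angle between pin_grip's own z axis and vertical below 0.12 rad and linear speed of pin below 0.02 m/s and contact force between the fingers and pin below 0.1 N); the robot touches nothing.
It fails at once if the mouse, the tape roll or the battery pack is shoved more than 40 mm (distance of any of mouse, tape, battery from where it was at the start of the episode above 0.04 m).
It also fails if it takes over 67 s, if anything falls off the work surface, if the arm or the gripper's body presses on something with over 40 N, if the wrist force passes 120 N, or if a joint passes its speed limit or range.

ROBOT

A 6-joint arm with a two-finger parallel gripper is mounted at the origin on the work surface. World frame = base frame: x ahead of the robot, y to its left, z up, the work surface at z = 0. Lengths are in m, angles in rad, forces in N, time in s.
With the tool pointing down it reaches from about 0.35 to 0.775 m from the base axis. Payload 5.5 kg.
Tool frame: the origin (TCP) lies on the mounting face of the last link; the fingertips stand 173 mm ahead of it and the grasp point (between the pads) lies 155 mm ahead of it; z points along the fingers, y is the direction in which the jaws open and shut (so a half turn about z gives the same grasp; the last joint's range is limited). The gripper opens to 85 mm and grips with 20 to 120 N. Pads are 22 mm wide; open, the fingers measure 114 mm over their backs; the gripper's body (76 mm by 85 mm) begins 54 mm behind the grasp point. The pads swing forward as they close: fully open they stand 13 mm farther back than shut.
Start: joints at [-1.28, 0.313, 0.046, 1.304, 0, 1.431], TCP at [0.24, -0.522, 0.405] pointing down, gripper open.
Joint ranges: [-2.76, 2.76], [-0.86, 1.69], [-1.03, 1.26], [-2.2, 2.34], [-1.47, 1.5], [-3.14, 3.14]. Speed limits (rad/s): [2.57, 2.57, 3.14, 3.14, 3.14, 3.14].

INTERFACE

Orientations are given as a unit quaternion [w, x, y, z].
In Python, from workcell import * gives the robot as it stands. The module is installed in compiled form; this text tells all that it offers.
- The arm moves only by the shell command python3 -m crank 'ROWS' [FORCE]. ROWS is JSON, a list of rows, each a list of 7 numbers: the shift along the tool's x, y, z in mm, then the turn, a rotation vector about the tool's x, y, z in degrees, then the opening, from 0 (shut) to 1 (fully open). A call has exactly 8 rows; each row shifts and turns the commanded pose from where the row before left it, along the tool's axes as they then stand; what a row does not reach is not made up. A row lasts 1/8 s, in which the tool goes at most 62.5 mm and 10.7 degrees, less where a joint would pass 70% of its speed; a pose out of reach is approached as far as the arm can. A call with a gripper value outside its range is refused whole. The fingers move at their own pace and stop on an object; FORCE is the grip in N (left out, the last holds). Time passes only in rows, so rows that do not move let the fingers close, or fill a call up. It gives the time, the measured TCP pose, the force and the opening at its end, in the units of the state.
- get_state(): the state, without advancing time (a new reading comes with each control period).
- read_camera(name): name is "side" or "top" or "wrist"; returns the picture (400x640x3 uint8, blue, green, red); there is no depth.
- calibration(name): a dict with "fx", "fy", "cx", "cy" (pixels), "k1" (the pictures are not rectified: a ray, as slopes to the right and down, at radius r is drawn at 1 + k1 r^2 times it, then the intrinsics apply), "extrinsics" (4x4, takes a point from world to camera coordinates). Camera axes: x right, y down, z forward; pixel columns grow to the right and rows downward; lengths in m; the calibration is good to about 2 mm. A picture is of the moment at which its call begins: read the wrist's pose just before it. calibration takes no time and is no camera call; for the wrist camera it gives the pose at the moment of the call.
- hand_in(): hands the job in, once; it reports no verdict.
The state is a dict: "clock": time; "joint_pos": joint angles; "qvel": joint speeds; "tau": joint torques, N m; "tcp_pos": TCP position; "orientation": TCP orientation; "wrist_force": force on the tool from outside, world axes, zero at the start; "ft_torque": the same for the moment, N m; "finger_gap": finger opening in m.
Only numpy, scipy, OpenCV 4.12 (cv2) and the standard library are available. Lean on these libraries where they do the work, as an engineer would, in place of code of your own. Each camera call takes 0.05 s, during which the arm holds its last target.

## Working session

There is one attempt and no reset: what is moved stays moved. The work goes in short steps, Python scripts to look and compute and a shell command to move; the robot and the scene stay as the last step left them, time stands still between calls to the robot, and variables do not carry over. Pictures are saved under pics/ and viewed, and the job is handed in when it is done.

```bash
mkdir -p pics; python3 - <<'E'
from workcell import *
import cv2
print(get_state())
for n in ["side","top","wrist"]:
    c=calibration(n);print(n,c)
    cv2.imwrite(f"pics/{n}0.png",read_camera(n))
E
```

```text
{'clock': 0.0, 'joint_pos': array([-1.27961108e+00,  3.14002134e-01,  4.50308844e-02,  1.30353524e+00,
        7.17822689e-07,  1.43119805e+00]), 'qvel': array([-1.04591381e-03,  1.42797625e-03, -6.31193322e-04,  7.43191732e-04,
       -4.02979905e-04, -5.99892390e-05]), 'tau': array([ 1.08212564e-03, -4.80630469e+01,  2.98530793e+01,  1.93199777e-02,
       -7.11550251e-05,  1.28962287e-05]), 'tcp_pos': array([ 0.24005495, -0.52231263,  0.4038288 ]), 'orientation': array([-8.52654452e-04,  9.76892380e-01,  2.13730078e-01, -6.43897428e-05]), 'wrist_force': array([-0.69158686,  0.78924838, -0.63793059]), 'ft_torque': array([-0.06153444, -0.02092872,  0.01988405]), 'finger_gap': 0.08597824443824516}
side {'fx': 470.5618715367234, 'fy': 470.5618715367234, 'cx': 321.0591605959879, 'cy': 198.56910300227014, 'k1': 0.03773588040438526, 'extrinsics': array([[-0.78413527, -0.62058289,  0.00295718,  0.4266031 ],
       [-0.42702805,  0.53609987, -0.72817853,  0.27179734],
       [ 0.4503098 , -0.57225327, -0.68538112,  1.10266374],
       [ 0.        ,  0.        ,  0.        ,  1.        ]])}
[... 187 characters left out ...]
0.02118667,  0.01827385],
       [-0.98664483, -0.00167181, -0.16287784,  0.51000991],
       [ 0.16287643, -0.02119746, -0.98641874,  1.47811052],
       [ 0.        ,  0.        ,  0.        ,  1.        ]])}
wrist {'fx': 324.930922464949, 'fy': 324.930922464949, 'cx': 319.23382656575205, 'cy': 202.1023287683279, 'k1': -0.03186746622902114, 'extrinsics': array([[ 4.18202302e-01, -9.08353370e-01, -9.94567556e-04,
        -5.75465523e-01],
       [-8.59332278e-01, -3.95987541e-01,  3.23638538e-01,
        -4.28744872e-02],
       [-2.94371993e-01, -1.34491718e-01, -9.46180272e-01,
         3.81840287e-01],
       [ 0.00000000e+00,  0.00000000e+00,  0.00000000e+00,
         1.00000000e+00]])}
```

View pics/side0.png

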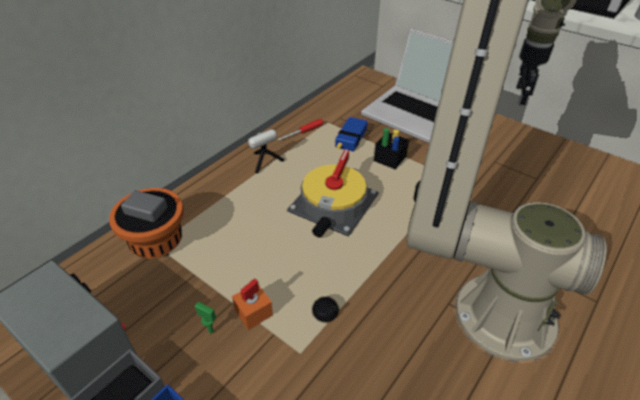

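View pics/top0.png

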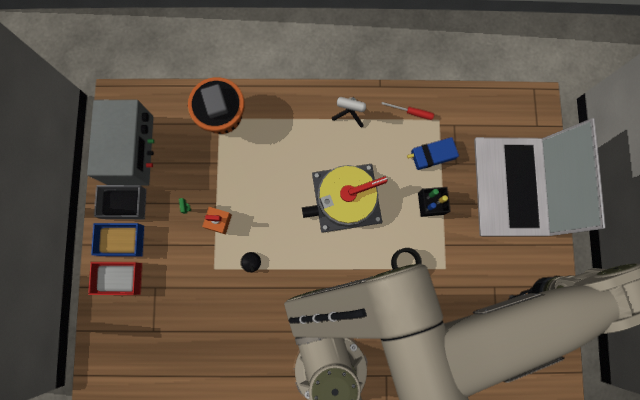

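View pics/wrist0.png

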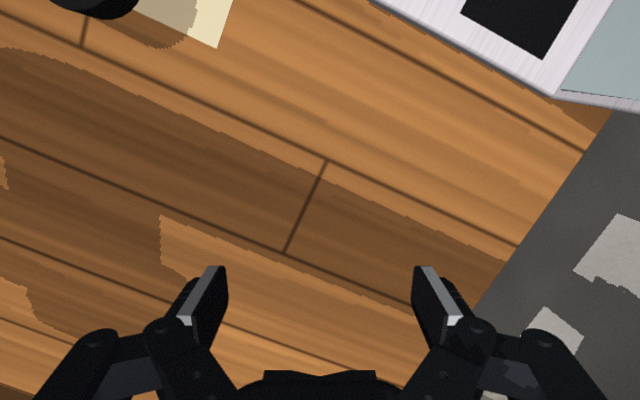

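```bash
cat > h.py <<'E'
from workcell import *
import numpy as np, cv2
def plane(c,uv,z):
    K=np.array([[c['fx'],0,c['cx']],[0,c['fy'],c['cy']],[0,0,1]])
    uv=np.asarray(uv,float).reshape(-1,2)
    d=np.c_[(uv[:,0]-c['cx'])/c['fx'],(uv[:,1]-c['cy'])/c['fy']]
    s=d.copy()
    for _ in range(10): s=d/(1+c['k1']*(s**2).sum(1,keepdims=True))
    E=c['extrinsics'];R=E[:3,:3];o=-R.T@E[:3,3]
    r=np.c_[s,np.ones(len(s))]@R
    return o+r*((z-o[2])/r[:,2])[:,None]
def proj(c,P):
    P=np.asarray(P,float).reshape(-1,3);E=c['extrinsics']
    q=P@E[:3,:3].T+E[:3,3];s=q[:,:2]/q[:,2:]
    s=s*(1+c['k1']*(s**2).sum(1,keepdims=True))
    return s*[c['fx'],c['fy']]+[c['cx'],c['cy']]
def masks(im):
    h=cv2.cvtColor(im,cv2.COLOR_BGR2HSV);H,S,V=cv2.split(h)
    red=((H<4)|(H>174))&(S>150)&(V>70)
    yel=(H>20)&(H<32)&(S>130)&(V>80)
    org=(H>=5)&(H<16)&(S>190)&(V>100)
    return {k:v.astype(np.uint8) for k,v in dict(red=red,yel=yel,org=org).items()}
def comps(m,mn=15):
    n,l,st,ce=cv2.connectedComponentsWithStats(m)
    return [(i,st[i],ce[i]) for i in range(1,n) if st[i,4]>=mn],l
E
python3 - <<'E'
from h import *
for n in ["top","side"]:
    im=cv2.imread(f"pics/{n}0.png");c=calibration(n)
    for k,m in masks(im).items():
        L,l=comps(m)
        for i,st,ce in L:
            z={'red':.1,'yel':.072,'org':.056}[k]
            print(n,k,st,ce.round(1),plane(c,ce,z).round(3)[0], cv2.minAreaRect(np.argwhere(l==i)[:,::-1].astype(np.float32)))
    x,y,w,h={'top':(170,120,240,150),'side':(190,100,240,240)}[n]
    s=800//w if n=='top' else 2
    cv2.imwrite(f"pics/{n}0c.png",cv2.resize(im[y:y+h,x:x+w],None,fx=s,fy=s,interpolation=cv2.INTER_CUBIC))
E
```

```text
top red [407 107  27  13 178] [420.2 113. ] [ 0.795 -0.284  0.1  ] ((420.11767578125, 113.0294189453125), (26.436382293701172, 6.790997505187988), 14.03624439239502)
top red [146 163   6   4  24] [148.5 164.5] [0.625 0.562 0.1  ] ((148.5, 164.5), (3.0, 5.0), 90.0)
top red [341 177  46  25 359] [357.7 189.5] [ 0.548 -0.082  0.1  ] ((363.300048828125, 187.9000244140625), (15.17893123626709, 48.066619873046875), 71.56504821777344)
top red [205 215  15   6  76] [212.4 217.5] [0.46  0.359 0.1  ] ((212.0, 217.5), (5.0, 14.0), 90.0)
top red [ 88 262  48  33 354] [111.7 278.2] [0.278 0.652 0.1  ] ((111.5, 278.0), (32.0, 47.0), 90.0)
top yel [407 154   7   4  21] [410.1 155.4] [ 0.664 -0.253  0.072] ((410.1500244140625, 155.4499969482422), (2.8460497856140137, 6.324554920196533), 71.56504821777344)
top yel [ 320  166   57   57 2021] [348.  194.1] [ 0.538 -0.054  0.072] ((348.2000427246094, 194.0999755859375), (56.60476303100586, 55.3398551940918), 71.56504821777344)
top yel [439 195   9   8  47] [443.1 198.6] [ 0.525 -0.353  0.072] ((443.0000915527344, 198.50003051757812), (5.366562843322754,
[... 942 characters left out ...]
604, 4.4721360206604), 63.43495178222656)
side org [145 236  10   6  21] [149.3 239.2] [0.79  0.39  0.056] ((149.1999969482422, 238.60000610351562), (3.7947328090667725, 8.854375839233398), 71.56504821777344)
side org [132 241   8   6  16] [134.6 243.8] [0.806 0.422 0.056] ((135.02001953125, 244.1400146484375), (8.600000381469727, 2.200000047683716), 36.869895935058594)
side org [255 305  16  20  80] [263.3 313.6] [0.413 0.37  0.056] ((261.5613708496094, 313.8177185058594), (10.0340576171875, 22.050893783569336), 57.2647705078125)
side org [247 310  11  17  43] [251.7 319.4] [0.423 0.397 0.056] ((252.44384765625, 318.5899353027344), (6.6779866218566895, 17.277965545654297), 32.0053825378418)
```

View pics/top0c.png

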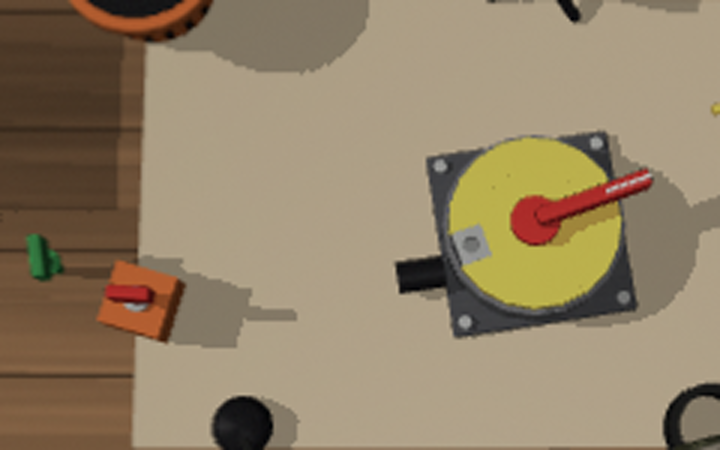

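View pics/side0c.png

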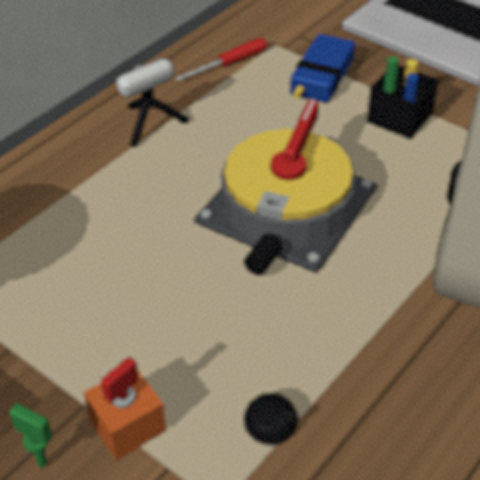

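```bash
python3 - <<'E'
from h import *
for n in ["top","side"]:
    im=cv2.imread(f"pics/{n}0.png");c=calibration(n)
    M=masks(im)
    # dial: hull of yellow -> ellipse
    L,l=comps(M['yel']); i=max(L,key=lambda a:a[1][4])[0]
    pts=cv2.convexHull(np.argwhere(l==i)[:,::-1].astype(np.int32)).reshape(-1,2)
    P=plane(c,pts,.072)
    (x,y),r=cv2.minEnclosingCircle((P[:,:2]*1000).astype(np.float32)); print(n,'dial',x,y,r)
    e=cv2.fitEllipse((P[:,:2]*1000).astype(np.float32));print(e)
    # lever
    L,l=comps(M['red'])
    for i,st,ce in L:
        if (n=='top' and abs(ce[0]-357)<5) or (n=='side' and abs(ce[0]-336)<4):
            p=np.argwhere(l==i)[:,::-1]; Q=plane(c,p,.104)[:,:2]*1000
            piv=np.array([x,y]); d=Q-piv; rr=np.hypot(*d.T)
            for a,b in[(45,70),(70,95),(95,130)]:
                k=(rr>a)&(rr<b); m=d[k].mean(0); print(k.sum(),'ang',np.degrees(np.arctan2(m[1],m[0])),'max r',rr.max())
    # eye
    if n=='top': print('eye',plane(c,(327.3,201),.072))
    else: print('eye',plane(c,(190+272/2,100+205/2),.072))
    # pin head top face rect
    for i,st,ce in L:
        if (n=='top' and abs(ce[0]-212)<5) or (n=='side' and abs(ce[0]-249)<4):
            p=np.argwhere(l==i)[:,::-1]; print('pin',plane(c,p,.1).mean(0), cv2.minAreaRect((plane(c,p,.108)[:,:2]*1000).astype(np.float32)))
c=calibration('top')
# foot plate edges z~0.012?
print(plane(c,[(170+428/3,120+157/3),(170+606/3,120+132/3),(170+457/3,120+337/3),(170+636/3,120+310/3)],.01))
print(plane(c,[(170+118/3,120+262/3),(170+184/3,120+279/3),(170+166/3,120+341/3),(170+97/3,120+321/3)],.056))
E
```

```text
top dial 539.2081909179688 -54.193016052246094 90.29528045654297
((539.4515991210938, -53.83507537841797), (176.86378479003906, 179.3065643310547), 70.33490753173828)
47 ang -71.50656536178934 max r 121.73843632327434
36 ang -71.58711763966468 max r 121.73843632327434
35 ang -70.56765343963619 max r 121.73843632327434
eye [[0.51635849 0.0102542  0.072     ]]
pin [0.46041855 0.3586304  0.1       ] ((459.20184326171875, 357.9867248535156), (15.165283203125, 42.50687026977539), 0.09857852011919022)
side dial 536.9237060546875 -48.842655181884766 93.36988067626953
((537.461181640625, -49.12417221069336), (178.72947692871094, 186.4896697998047), 30.815563201904297)
40 ang -74.36168446075563 max r 115.46081658441818
21 ang -72.30054635355738 max r 115.46081658441818
9 ang -73.04916562449787 max r 115.46081658441818
eye [[0.51239249 0.01879138 0.072     ]]
pin [0.45655384 0.36360778 0.1       ] ((452.472900390625, 366.933837890625), (35.85373306274414, 45.07630157470703), 53.16542053222656)
[[ 0.62206555  0.05613605  0.01      ]
 [ 0.65083356 -0.13883699  0.01      ]
 [ 0.42521664  0.02474694  0.01      ]
 [ 0.45436943 -0.16760286  0.01      ]]
[[0.49838351 0.37867469 0.056     ]
 [0.48060126 0.30937459 0.056     ]
 [0.41586421 0.32608113 0.056     ]
 [0.43651668 0.39816499 0.056     ]]
```

```bash
python3 -m crank '[[51,-25,0,0,0,0,0],[51,-25,0,0,0,0,0],[51,-25,0,0,0,0,0],[51,-25,0,0,0,0,0],[51,-25,0,0,0,0,0],[51,-25,0,0,0,0,0],[51,-25,0,0,0,0,0],[53,-27,0,0,0,6,0]]'; python3 - <<'E'
from h import *
s=get_state();print(s['tcp_pos'],s['orientation'],s['finger_gap'],s['wrist_force'],s['joint_pos'])
cv2.imwrite("pics/w1.png",read_camera("wrist"))
E
```

```text
clock: 1.15
tcp_pos: [0.5292, -0.1662, 0.4045]
orientation: [0.0, 0.987, 0.161, -0.0]
wrist_force: [0.9, -0.2, 0.6]
finger_gap: -0.0002
[ 0.5291898  -0.1661884   0.40452131] [ 7.45519738e-05  9.86975473e-01  1.60870774e-01 -6.64467436e-05] -0.00015667547296365273 [ 0.87395525 -0.17784071  0.64559472] [-4.48978537e-01  2.73585578e-01 -8.52238718e-03  1.28871176e+00
 -1.98356043e-04  2.36946841e+00]
```

View pics/w1.png

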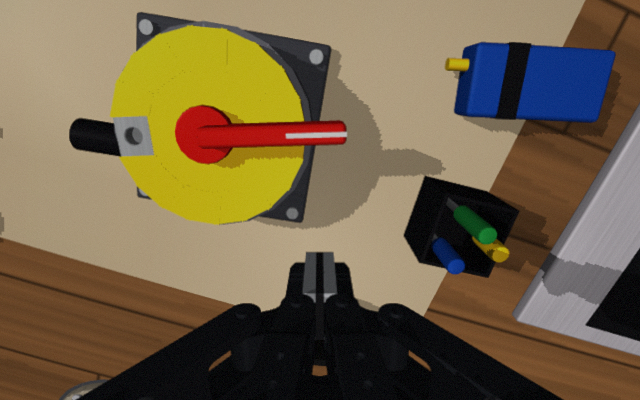

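Wrist view: dial centred near (208,122), eye (133,135), lever tip (345,132); toolpot is to the right, and the path between it and the fingers is clear. Refine here.

```bash
python3 - <<'E'
from h import *
im=cv2.imread("pics/w1.png");c=calibration('wrist')
M=masks(im)
L,l=comps(M['yel']); i=max(L,key=lambda a:a[1][4])[0]
pts=cv2.convexHull(np.argwhere(l==i)[:,::-1].astype(np.int32)).reshape(-1,2)
P=plane(c,pts,.072)[:,:2]*1000
print(cv2.minEnclosingCircle(P.astype(np.float32)),cv2.fitEllipse(P.astype(np.float32)))
e=plane(c,(133,135),.072)[0,:2]*1000
t=plane(c,[(346,124),(346,142),(286,135),(345,133)],.104)[:,:2]*1000
print('eye',e,'tip',t)
piv=np.array([538,-54])
print(np.hypot(*(e-piv)),np.degrees(np.arctan2(*(piv-e)[::-1])),[np.degrees(np.arctan2(*(q-piv)[::-1])) for q in t],np.hypot(*(t-piv).T))
print('plate bolts',plane(c,[(146,27),(316,57),(292,214)],.012)[:,:2]*1000)
E
```

```text
((544.945068359375, -48.568031311035156), 91.1581039428711) ((545.0262451171875, -48.51213073730469), (181.29275512695312, 181.79856872558594), 120.59188079833984)
eye [521.38031654  18.03324889] tip [[ 595.46550241 -163.44096811]
 [ 581.71120571 -168.47007022]
 [ 571.28498511 -119.57512945]
 [ 588.38034401 -165.15418621]]
73.92565741437951 -77.00793123145478 [np.float64(-62.296836010023064), np.float64(-69.10028985507967), np.float64(-63.0883109545336), np.float64(-65.61771409304912)] [123.61071745 122.53189985  73.53902254 122.03865033]
plate bolts [[ 616.70474388   52.68694105]
 [ 643.75784466 -120.37559134]
 [ 470.48088818 -147.9655219 ]]
```

```bash
python3 - <<'E'
from h import *
c0=calibration('wrist'); s0=get_state(); im=read_camera("wrist"); c=calibration('wrist');s=get_state()
for q in(c0,c): print(-q['extrinsics'][:3,:3].T@q['extrinsics'][:3,3])
print(s0['tcp_pos'],s['tcp_pos'],s0['clock'],s['clock'])
cv2.imwrite("pics/w2.png",im)
M=masks(im)
L,l=comps(M['yel']); i=max(L,key=lambda a:a[1][4])[0]
pts=cv2.convexHull(np.argwhere(l==i)[:,::-1].astype(np.int32)).reshape(-1,2)
for z in(.06,.072): print(cv2.minEnclosingCircle((plane(c0,pts,z)[:,:2]*1000).astype(np.float32)))
# fingertips check: project tip
T=s0['tcp_pos']+[0,0,-.173]; print(proj(c0,T))
for n in('top','side'):
    c=calibration(n); cv2.imwrite(f"pics/{n}1.png",read_camera(n)); print(n,proj(c,T))
E
```

```text
[ 0.61175402 -0.13543914  0.37534283]
[ 0.60993291 -0.13721656  0.37497685]
[ 0.53221164 -0.1611962   0.40436033] [ 0.53064873 -0.16346634  0.40421831] 1.2 1.25
((538.3980102539062, -51.81189727783203), 94.62982940673828)
((541.1895141601562, -54.99427032470703), 91.02877807617188)
[[317.78225688 267.90528476]]
top [[390.14934164 185.81408534]]
side [[361.67673038 120.89107949]]
```

```bash
cat >> h.py <<'E'
def dial(im,c):
    L,l=comps(masks(im)['yel']); i=max(L,key=lambda a:a[1][4])[0]
    pts=cv2.convexHull(np.argwhere(l==i)[:,::-1].astype(np.int32)).reshape(-1,2)
    return cv2.minEnclosingCircle((plane(c,pts,.072)[:,:2]*1000).astype(np.float32))
E
python3 - <<'E'
from h import *
for k in range(2):
    c0=calibration('wrist'); s0=get_state(); im=read_camera("wrist")
    print(s0['tcp_pos'],dial(im,c0))
cv2.imwrite("pics/w3.png",im)
cv2.imwrite("pics/w3c.png",cv2.resize(im[0:260,60:380],None,fx=2.5,fy=2.3))
for n in('top','side'): print(n,proj(calibration(n),s0['tcp_pos']+[0,0,-.173]))
cv2.imwrite("pics/st.png",np.hstack([cv2.resize(cv2.imread(f"pics/{n}1.png")[y-50:y+50,x-50:x+50],None,fx=4,fy=4) for n,x,y in(('top',390,186),('side',362,121))]))
E
```

```text
[ 0.52870192 -0.16659681  0.40419961] ((541.1690063476562, -54.93330764770508), 91.12907409667969)
[ 0.52818848 -0.16757757  0.40430406] ((541.1937255859375, -54.959049224853516), 91.12739562988281)
top [[392.45452587 187.23660992]]
side [[364.24248044 120.38855778]]
```

View pics/w3c.png

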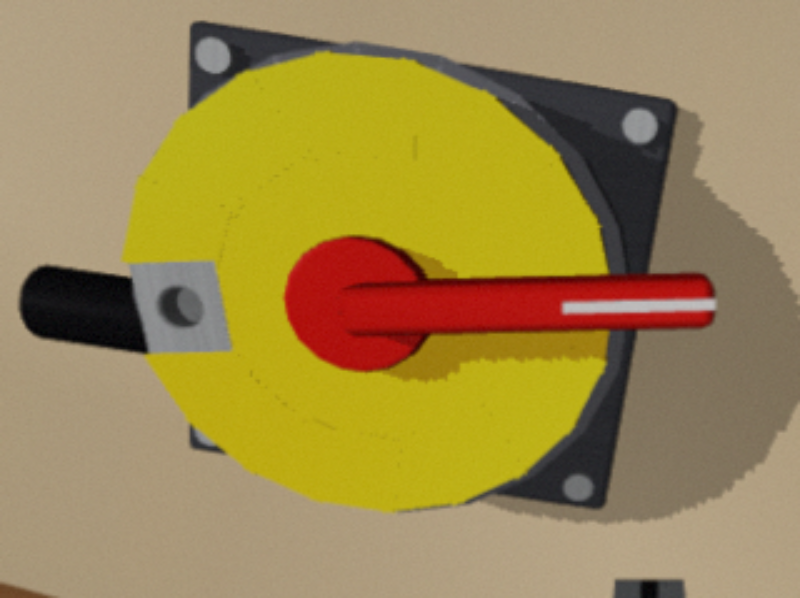

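View pics/st.png

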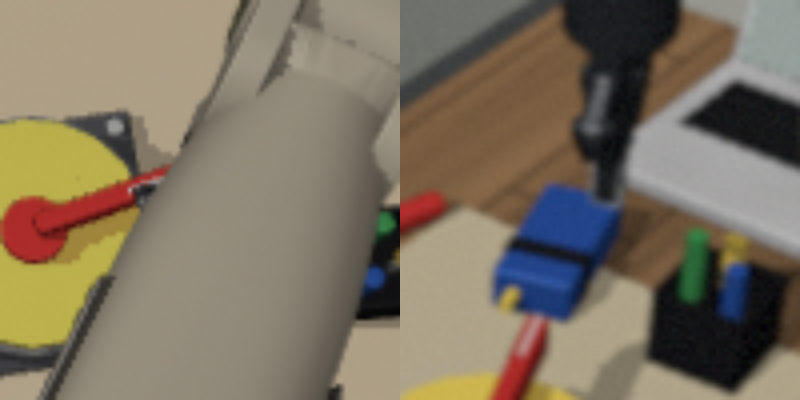

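```bash
python3 -m crank '[[0,0,37,0,0,0,0],[0,0,37,0,0,0,0],[0,0,37,0,0,0,0],[0,0,37,0,0,0,0],[0,0,0,0,0,0,0],[9,0,0,0,0,0,0],[9,0,0,0,0,0,0],[7,0,0,0,0,0,0]]' && python3 -m crank '[[9.2,1.3,0,0,0,-5,0],[9.2,1.3,0,0,0,-5,0],[9.2,1.3,0,0,0,-5,0],[9.2,1.3,0,0,0,-5,0],[9.2,1.3,0,0,0,-5,0],[9.2,1.3,0,0,0,-5,0],[9.2,1.3,0,0,0,-5,0],[9.2,1.3,0,0,0,-5,0]]'; python3 - <<'E'
from h import *
s=get_state(); im=read_camera("wrist")
print(s['tcp_pos'],s['wrist_force']);cv2.imwrite("pics/w4.png",im)
E
```

```text
clock: 2.45
tcp_pos: [0.5533, -0.1598, 0.2582]
orientation: [0.001, 0.987, 0.162, 0.001]
wrist_force: [0.2, 0.6, -0.2]
finger_gap: 0.0002
clock: 3.45
tcp_pos: [0.6174, -0.1258, 0.2577]
orientation: [0.002, 0.871, 0.491, 0.0]
wrist_force: [-0.3, -4.7, 0.9]
finger_gap: -0.0003
[ 0.61741368 -0.12579539  0.25768615] [-0.29255881 -4.72635437  0.88898163]
```

View pics/w4.png

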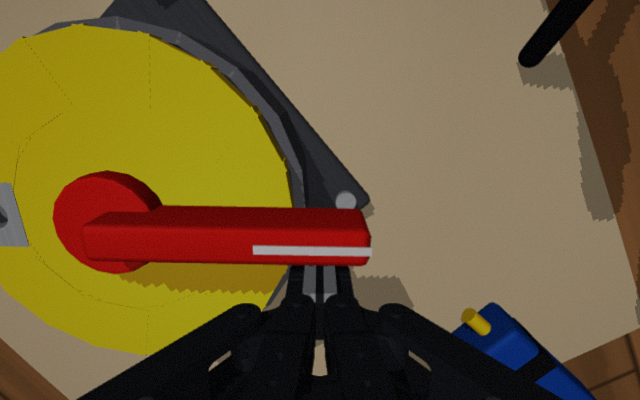

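```bash
python3 -m crank '[[9.2,1.3,0,0,0,-5,0],[9.2,1.3,0,0,0,-5,0],[9.2,1.3,0,0,0,-5,0],[5.5,0.7,0,0,0,-3,0],[0,0,0,0,0,0,0],[-15,0,0,0,0,0,0],[-15,0,0,0,0,0,0],[0,0,-40,0,0,0,0]]' && python3 -m crank '[[0,0,-60,0,0,0,1],[0,0,-60,0,0,0,1],[-40,0,0,0,0,0,1],[-40,0,0,0,0,0,1],[0,0,0,0,0,0,1],[0,0,0,0,0,0,1],[0,0,0,0,0,0,1],[0,0,0,0,0,0,1]]'; python3 - <<'E'
from h import *
c=calibration('wrist');s=get_state(); im=read_camera("wrist")
print(s['tcp_pos'],s['wrist_force'],s['joint_pos'],dial(im,c));cv2.imwrite("pics/w5.png",im)
cv2.imwrite("pics/top2.png",read_camera("top"))
E
```

```text
clock: 4.5
tcp_pos: [0.6252, -0.1283, 0.2934]
orientation: [-0.003, 0.785, 0.619, -0.002]
wrist_force: [0.4, 0.1, 0.7]
finger_gap: 0.0002
clock: 5.5
tcp_pos: [0.609, -0.2036, 0.4167]
orientation: [-0.0, 0.784, 0.621, -0.0]
wrist_force: [0.1, -0.6, -0.4]
finger_gap: 0.0852
[ 0.60897262 -0.20356161  0.41665783] [ 0.12719962 -0.55504783 -0.44467477] [-4.47521272e-01  4.47183248e-01  2.71672465e-01  1.39543854e+00
  5.29455345e-05  1.35456569e+00] ((538.9815673828125, -59.09177017211914), 90.7454833984375)
```

View pics/w5.png

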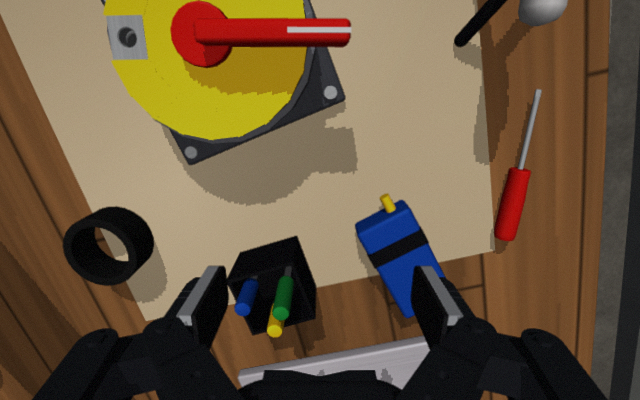

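View pics/top2.png

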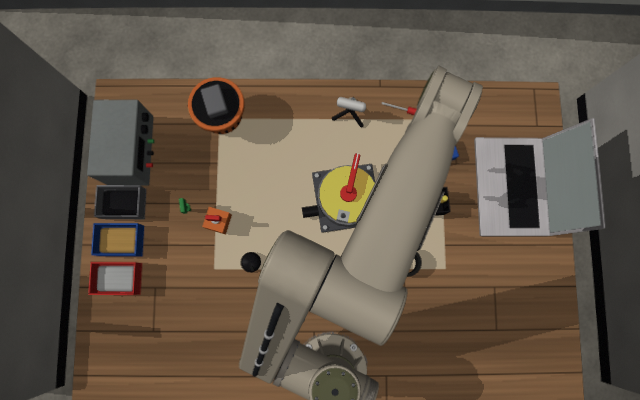

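```bash
python3 -m crank '[[0,0,0,0,0,-6.6,1],[0,0,0,0,0,-6.6,1],[55,-15,0,0,0,0,1],[55,-15,0,0,0,0,1],[55,-15,0,0,0,0,1],[55,-15,0,0,0,0,1],[55,-15,0,0,0,0,1],[55,-15,0,0,0,0,1]]' && python3 -m crank '[[58,-15,0,0,0,0,1],[58,-15,0,0,0,0,1],[58,-15,0,0,0,0,1],[58,-15,0,0,0,0,1],[0,0,20,0,0,0,1],[0,0,20,0,0,0,1],[0,0,20,0,0,0,1],[0,0,0,0,0,0,1]]'; python3 - <<'E'
from h import *
read_camera("wrist")
c=calibration('wrist');s=get_state(); im=read_camera("wrist")
print(s['tcp_pos'],s['orientation'],s['joint_pos']);cv2.imwrite("pics/w6.png",im)
cv2.imwrite("pics/top3.png",read_camera("top"))
E
```

```text
clock: 6.6
tcp_pos: [0.5186, 0.1279, 0.417]
orientation: [0.0, 0.708, 0.707, 0.0]
wrist_force: [0.7, 0.2, -0.2]
finger_gap: 0.0855
clock: 7.6
tcp_pos: [0.4591, 0.358, 0.3551]
orientation: [-0.0, 0.708, 0.707, -0.002]
wrist_force: [-0.1, 0.7, -0.3]
finger_gap: 0.0851
[0.45954493 0.35807419 0.3563619 ] [-1.28789018e-04  7.07647525e-01  7.06565290e-01 -6.75038904e-04] [ 5.24190428e-01  3.45902980e-01 -2.67934048e-02  1.19947082e+00
 -9.87644875e-05  2.09651733e+00]
```

View pics/w6.png

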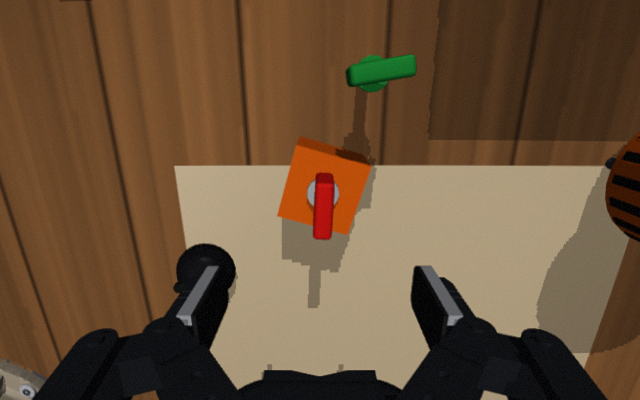

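```bash
python3 - <<'E'
from h import *
c=calibration('wrist'); im=cv2.imread("pics/w6.png")
L,l=comps(masks(im)['red'],60)
for i,st,ce in L:
    print(st,ce)
    p=np.argwhere(l==i)[:,::-1].astype(np.float32)
    print(cv2.minAreaRect(p))
cv2.imwrite("pics/w6c.png",cv2.resize(im[120:260,250:400],None,fx=5,fy=4.2))
for px in [(332,175),(332,238),(315,238),(315,175),(323,238),(323.5,174)]: print(px,plane(c,px,.108).round(4))
cc=calibration('top'); print('mouse',plane(cc,(250,262),.02)); print('collar disc',plane(c,(322,193),.062))
E
```

```text
[ 313  173   21   66 1172] [323.16296928 205.87030717]
((323.35772705078125, 205.6298828125), (18.480918884277344, 65.43243408203125), 2.6025619506835938)
(332, 175) [[0.4698 0.3852 0.108 ]]
(332, 238) [[0.4703 0.337  0.108 ]]
(315, 238) [[0.4576 0.337  0.108 ]]
(315, 175) [[0.4579 0.3852 0.108 ]]
(323, 238) [[0.4636 0.337  0.108 ]]
(323.5, 174) [[0.4638 0.386  0.108 ]]
mouse [[0.33023026 0.25254632 0.02      ]]
collar disc [[0.46326787 0.35778085 0.062     ]]
```

View pics/w6c.png

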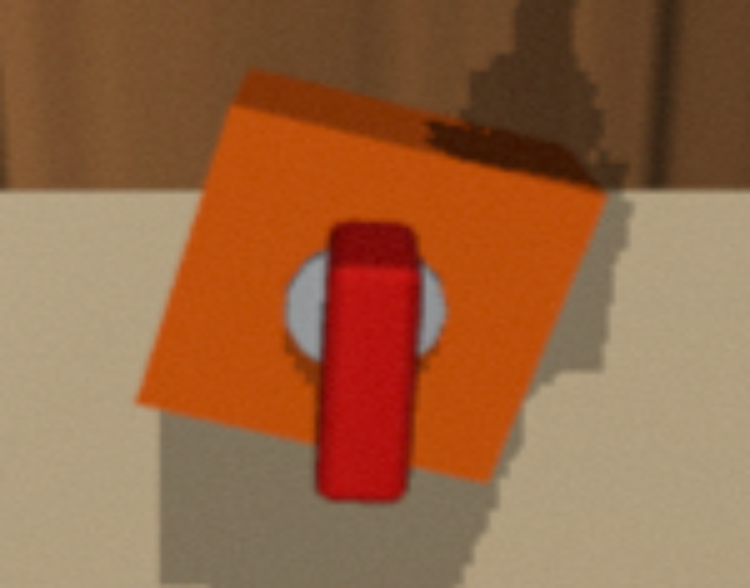

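```bash
python3 -m crank '[[0,4,0,0,0,3,0.6],[0,0,28,0,0,0,0.6],[0,0,28,0,0,0,0.6],[0,0,28,0,0,0,0.6],[0,0,26,0,0,0,0.6],[0,0,0,0,0,0,0.6],[0,0,0,0,0,0,0],[0,0,0,0,0,0,0]]' 80 && python3 -m crank '[[0,0,0,0,0,0,0],[0,0,0,0,0,0,0],[0,0,0,0,0,0,0],[0,0,-20,0,0,0,0],[0,0,-20,0,0,0,0],[0,0,-20,0,0,0,0],[0,0,-30,0,0,0,0],[0,0,-30,0,0,0,0]]'; python3 - <<'E'
from h import *
read_camera("wrist")
c=calibration('wrist');s=get_state(); im=read_camera("wrist")
print(s['tcp_pos'],s['orientation'],s['wrist_force'],s['finger_gap']);cv2.imwrite("pics/w7.png",im)
cv2.imwrite("pics/side3.png",cv2.resize(read_camera("side")[150:370,150:420],None,fx=2.7,fy=2.7))
E
```

```text
clock: 8.75
tcp_pos: [0.4645, 0.3583, 0.2484]
orientation: [0.0, 0.726, 0.688, 0.001]
wrist_force: [-3.0, 0.4, 1.4]
finger_gap: 0.0154
clock: 9.75
tcp_pos: [0.4638, 0.3578, 0.3674]
orientation: [0.0, 0.726, 0.688, -0.0]
wrist_force: [0.4, -0.1, -1.2]
finger_gap: 0.0127
[0.46455648 0.35826907 0.37208353] [0.00084756 0.72606568 0.68761836 0.00298135] [0.8918636  1.15223719 0.81249312] 0.013059591261090837
```

View pics/w7.png

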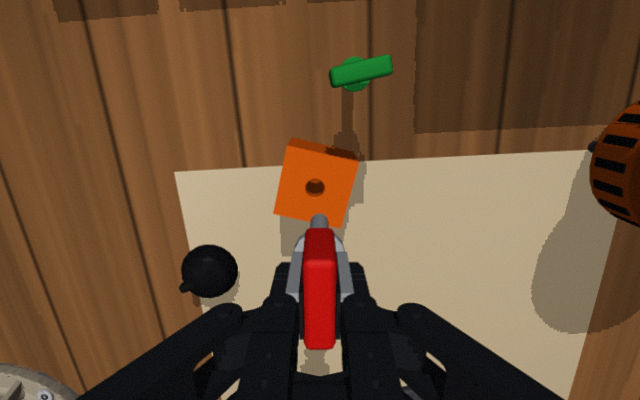

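View pics/side3.png

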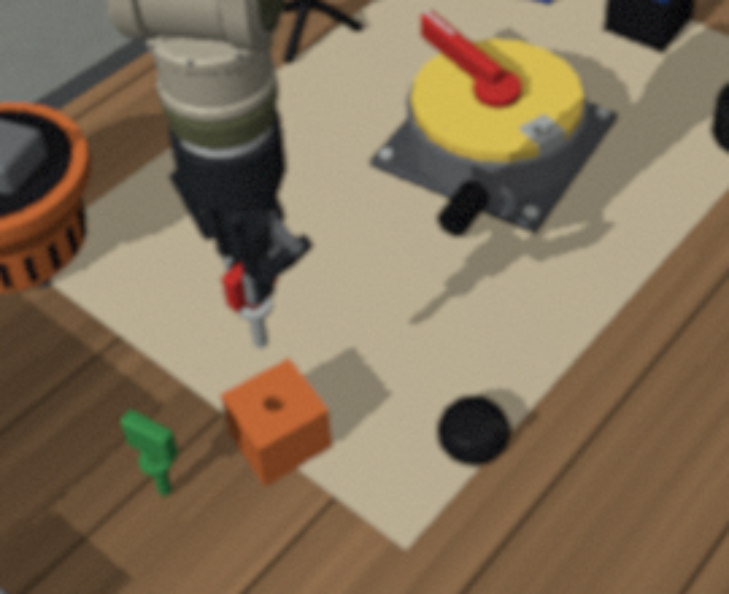

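```bash
python3 -m crank '[[0,0,0,0,0,-10.4,0],[0,0,0,0,0,-10.4,0],[0,0,0,0,0,-10.4,0],[0,0,0,0,0,-10.4,0],[0,0,0,0,0,-10.4,0],[0,0,0,0,0,-10.4,0],[0,0,0,0,0,-10.4,0],[0,0,0,0,0,-10.4,0]]' 110 && python3 -m crank '[[0,0,0,0,0,-9.8,0],[-2,-55,0,0,0,0,0],[-2,-57,0,0,0,0,0],[-2,-57,0,0,0,0,0],[-2,-57,0,0,0,0,0],[0,-57,0,0,0,0,0],[0,-57,0,0,0,0,0],[0,-57,0,0,0,0,0]]'; python3 - <<'E'
from h import *
for k in range(5): read_camera("side")
c=calibration('wrist');s=get_state(); im=read_camera("wrist")
print(s['clock'],s['tcp_pos'],s['orientation'],s['wrist_force'],s['finger_gap']);cv2.imwrite("pics/w8.png",im)
cv2.imwrite("pics/side4.png",cv2.resize(read_camera("side")[100:300,230:470],None,fx=3,fy=3))
E
```

```text
clock: 10.9
tcp_pos: [0.4635, 0.3577, 0.3645]
orientation: [-0.001, 0.083, 0.997, -0.001]
wrist_force: [0.0, -0.8, -1.9]
finger_gap: 0.0126
clock: 11.9
tcp_pos: [0.4703, -0.0408, 0.3651]
orientation: [-0.001, 0.001, 1.0, 0.0]
wrist_force: [0.7, 0.1, -1.9]
finger_gap: 0.0129
12.15 [ 0.47061127 -0.03916186  0.36541259] [-1.10427405e-03  1.61752731e-03  9.99997983e-01  4.45533519e-04] [-0.24143106  0.03405797 -2.70682919] 0.012737560967213502
```

View pics/w8.png

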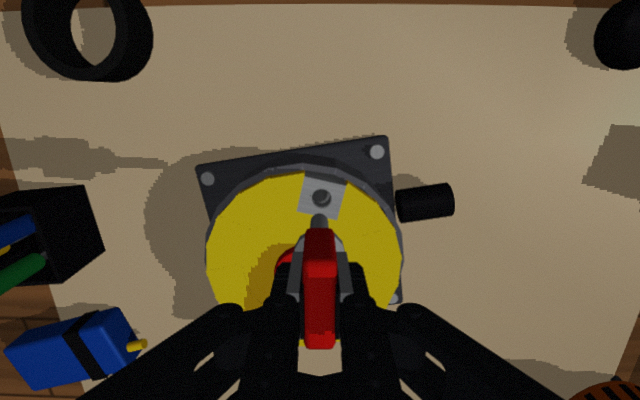

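View pics/side4.png

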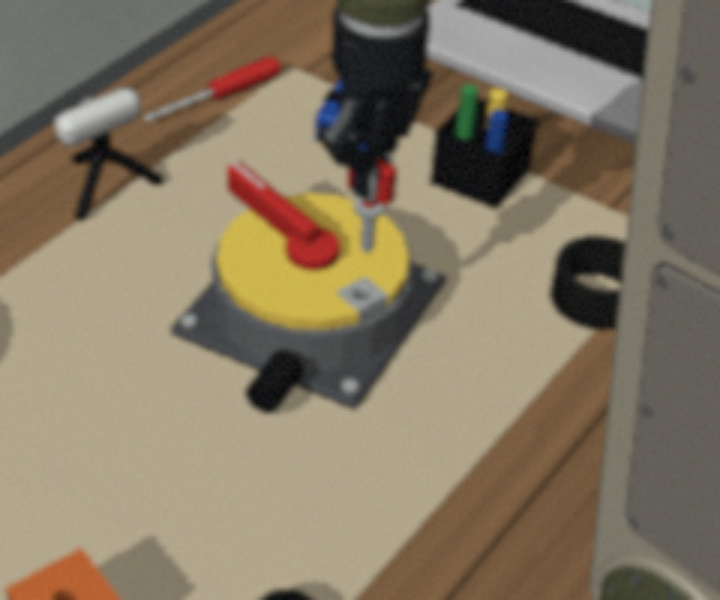

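```bash
python3 - <<'E'
from h import *
c=calibration('wrist');s=get_state(); im=read_camera("wrist")
T=s['tcp_pos'];print(T, 'tip exp px',proj(c,T+[0,0,-.238]),'eye exp top hole')
cv2.imwrite("pics/w9.png",cv2.resize(im[160:250,260:380],None,fx=6,fy=6,interpolation=cv2.INTER_CUBIC))
# hole dark blob inside the bright plate
g=cv2.cvtColor(im,cv2.COLOR_BGR2GRAY)[188:208,310:334]
m=(g<110).astype(np.uint8); L,l=comps(m,10)
for i,st,ce in L: print(st,ce+[310,188],plane(c,ce+[310,188],.072))
i=im.copy(); print(dial(im,c))
E
```

```text
[ 0.47084672 -0.03809245  0.36593099] tip exp px [[320.53484131 218.57269548]] eye exp top hole
[  0   0  21  20 328] [319.9847561  197.38414634] [[ 0.47362672 -0.03835036  0.072     ]]
((515.4398193359375, -93.84823608398438), 77.70043182373047)
```

View pics/w9.png

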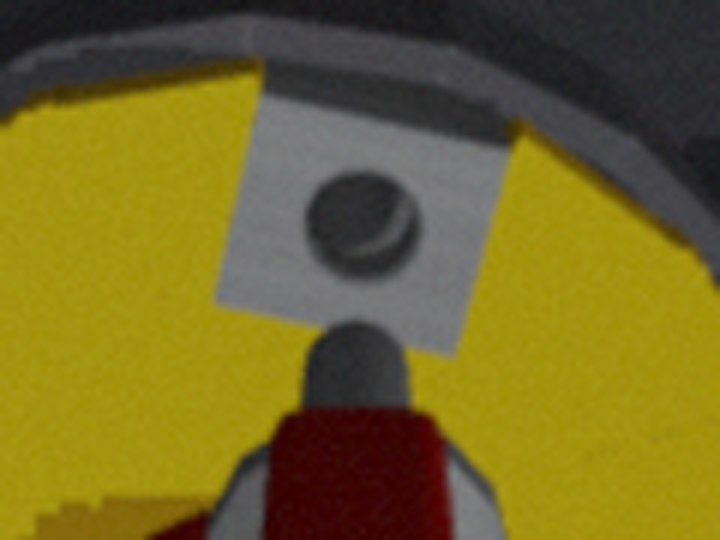

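```bash
python3 -m crank '[[-3,1,0,0,0,0,0],[0,0,12,0,0,0,0],[0,0,12,0,0,0,0],[0,0,12,0,0,0,0],[0,0,10,0,0,0,0],[0,0,0,0,0,0,0],[0,0,0,0,0,0,0],[0,0,0,0,0,0,0]]'; python3 - <<'E'
from h import *
c=calibration('wrist');s=get_state(); im=read_camera("wrist")
T=s['tcp_pos'];print(T,s['wrist_force'])
cv2.imwrite("pics/w10.png",cv2.resize(im[160:280,250:390],None,fx=5,fy=5,interpolation=cv2.INTER_CUBIC))
ims=read_camera("side"); cv2.imwrite("pics/side5.png",cv2.resize(ims[140:230,310:400],None,fx=6,fy=6,interpolation=cv2.INTER_CUBIC))
E
```

```text
clock: 13.3
tcp_pos: [0.4744, -0.0382, 0.3212]
orientation: [0.001, 0.001, 1.0, -0.0]
wrist_force: [-0.2, -0.2, -2.1]
finger_gap: 0.0126
[ 0.47438729 -0.03821781  0.32119953] [-0.18669079 -0.15870218 -2.11330466]
```

View pics/w10.png

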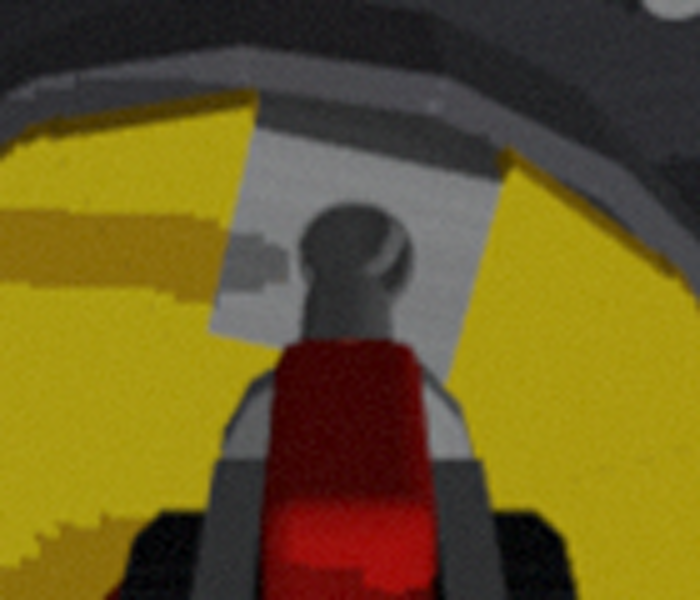

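View pics/side5.png

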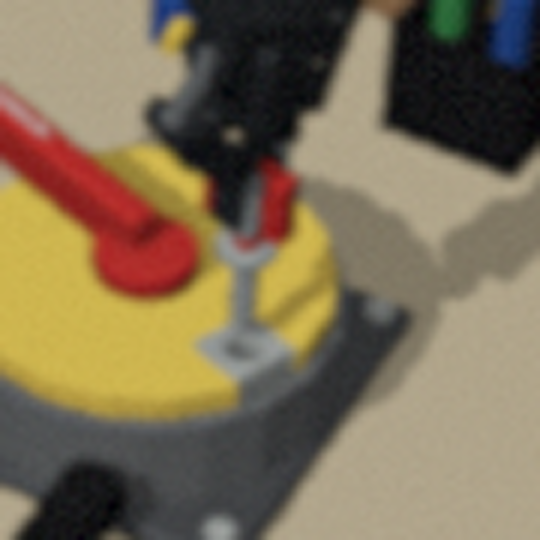

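```bash
python3 - <<'E'
from h import *
c=calibration('wrist');s=get_state();T=s['tcp_pos']
print(T,plane(c,(321.4,211.6),.072),(proj(c,T+[0,0,-.238])-[250,160])*5,(proj(c,T+[-.0035,0,-.238])-[250,160])*5)
E
python3 -m crank '[[0,1.5,0,0,0,0,0],[0,0,8,0,0,0,0],[0,0,5,0,0,0,0],[0,0,4,0,0,0,0],[0,0,3,0,0,0,0],[0,0,0,0,0,0,0],[0,0,0,0,0,0,0],[0,0,0,0,0,0,0]]'; python3 - <<'E'
from h import *
im=read_camera("wrist")
cv2.imwrite("pics/w11.png",cv2.resize(im[160:280,250:390],None,fx=5,fy=5,interpolation=cv2.INTER_CUBIC))
for k in range(3):
    s=get_state();print(s['tcp_pos'],s['wrist_force'],s['ft_torque']);read_camera('side')
E
```

```text
[ 0.47433665 -0.03818598  0.32112595] [[ 0.4739338  -0.03772251  0.072     ]] [[354.07658617 289.14509897]] [[354.08061752 265.45164136]]
clock: 14.4
tcp_pos: [0.4742, -0.0366, 0.3009]
orientation: [0.0, 0.001, 1.0, -0.0]
wrist_force: [-0.3, 0.7, -2.0]
finger_gap: 0.0126
[ 0.4742286  -0.03664854  0.30087546] [ 0.09575593  0.72714395 -2.53016596] [-0.00774634 -0.01942891  0.01764354]
[ 0.47421576 -0.03661895  0.30086203] [-0.50828604 -0.20561762 -3.45299899] [ 0.02263844  0.04139717 -0.02468288]
[ 0.47418589 -0.03661901  0.30081546] [ 0.23351173  0.79584288 -1.05158977] [-0.00119798 -0.05641626  0.037648  ]
```

View pics/w11.png

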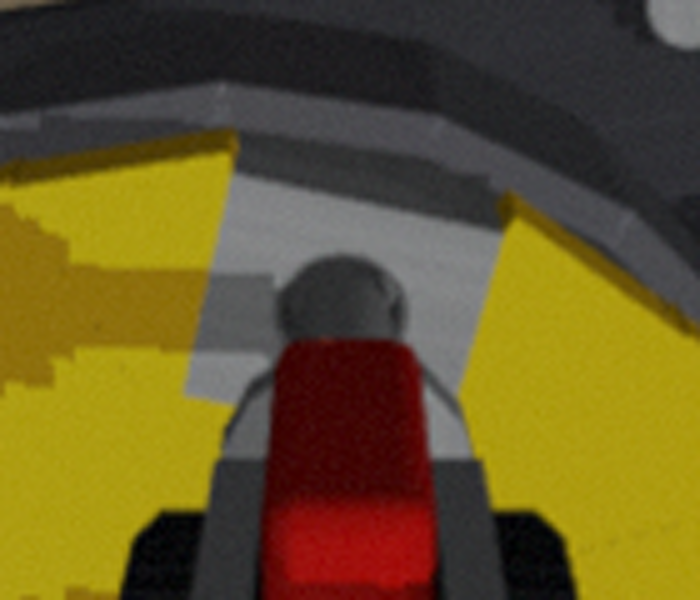

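```bash
python3 -m crank '[[0,0,1,0,0,0,0],[0,0,1,0,0,0,0],[0,0,1,0,0,0,0],[0,0,1,0,0,0,0],[0,0,1,0,0,0,0],[0,0,0,0,0,0,0],[0,0,0,0,0,0,0],[0,0,0,0,0,0,0]]'; python3 - <<'E'
from h import *
for k in range(3):
    s=get_state();print(s['tcp_pos'],s['wrist_force'],s['ft_torque']);read_camera('side')
E
```

```text
clock: 15.6
tcp_pos: [0.4741, -0.0367, 0.2957]
orientation: [-0.0, 0.001, 1.0, -0.0]
wrist_force: [-0.7, -3.5, -1.0]
finger_gap: 0.0128
[ 0.47411299 -0.03673995  0.29573802] [-0.71924059 -3.45650303 -0.97806974] [-0.51001692  0.24592893 -0.00909165]
[ 0.47414058 -0.03671814  0.29575226] [-0.80682208 -1.83920195 -0.74933853] [-0.56448507  0.26891159 -0.00329671]
[ 0.47412034 -0.03670309  0.29574516] [-1.93860382 -2.41277519 -0.70076509] [-0.52337527  0.25042243 -0.00696633]
```

```bash
python3 -m crank '[[0,-1.5,0,0,0,0,0],[0,0,0,0,0,0,0],[0,0,1,0,0,0,0],[0,0,1,0,0,0,0],[0,0,1,0,0,0,0],[0,0,0,0,0,0,0],[0,0,0,0,0,0,0],[0,0,0,0,0,0,0]]'; python3 - <<'E'
from h import *
for k in range(3):
    s=get_state();print(s['tcp_pos'],s['wrist_force'],s['ft_torque']);read_camera('side')
E
```

```text
clock: 16.75
tcp_pos: [0.4741, -0.0381, 0.2926]
orientation: [-0.0, 0.001, 1.0, -0.0]
wrist_force: [-1.3, -0.4, -3.0]
finger_gap: 0.0124
[ 0.47405908 -0.03810557  0.29257326] [-1.30814193 -0.42175071 -3.00815488] [-0.22007612  0.2360228  -0.00645248]
[ 0.47406633 -0.03812376  0.29259275] [-0.7975941  -0.06292432 -3.07765638] [-0.25102166  0.18150289 -0.00812834]
[ 0.47406406 -0.03813425  0.29258533] [-0.9238097  -0.45389389 -3.62663707] [-0.2991382   0.23356107 -0.01338495]
```

```bash
python3 -m crank '[[0,0,1,0,0,0,0],[0,0,1,0,0,0,0],[0,0,1,0,0,0,0],[0,0,1,0,0,0,0],[0,0,0,0,0,0,0],[0,0,0,0,0,0,0],[0,0,0,0,0,0,0],[0,0,0,0,0,0,0]]'; python3 - <<'E'
from h import *
for k in range(3):
    s=get_state();print(s['tcp_pos'],s['wrist_force'],s['ft_torque']);im=read_camera('side')
cv2.imwrite("pics/side6.png",cv2.resize(im[140:230,310:400],None,fx=6,fy=6,interpolation=cv2.INTER_CUBIC))
E
```

```text
clock: 17.9
tcp_pos: [0.4741, -0.0382, 0.2886]
orientation: [-0.0, 0.001, 1.0, -0.0]
wrist_force: [-0.4, -2.5, -2.3]
finger_gap: 0.0127
[ 0.4741187  -0.03815185  0.28863739] [-0.41558239 -2.45218509 -2.30026416] [-0.61511966  0.27661429 -0.01695024]
[ 0.47412034 -0.03814019  0.28863633] [-1.35464125 -2.39555717 -2.32735064] [-0.6733306   0.32870913 -0.00093095]
[ 0.47412358 -0.0381492   0.28860472] [-1.51239034 -2.845792   -2.90617698] [-0.6590002   0.32587344  0.06841818]
```

View pics/side6.png

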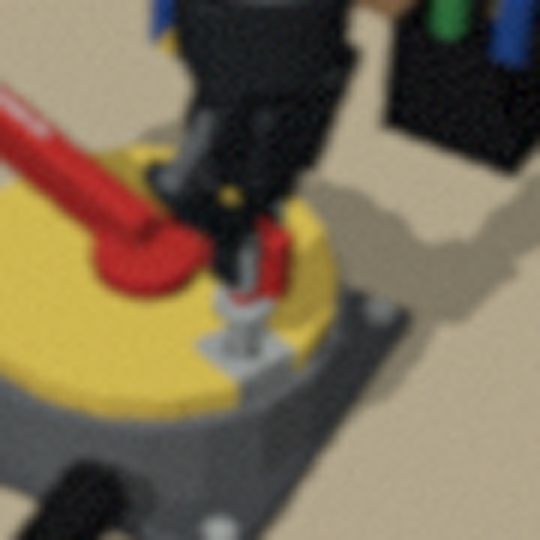

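```bash
python3 -m crank '[[0.5,-1.5,0,0,0,0,0],[0,0,0,0,0,0,0],[0,0,1.5,0,0,0,0],[0,0,1.5,0,0,0,0],[0,0,1.5,0,0,0,0],[0,0,1.5,0,0,0,0],[0,0,0,0,0,0,0],[0,0,0,0,0,0,0]]'; python3 - <<'E'
from h import *
for k in range(3):
    s=get_state();print(s['tcp_pos'],s['wrist_force'],s['ft_torque']);read_camera('side')
E
```

```text
clock: 19.05
tcp_pos: [0.4736, -0.0396, 0.2826]
orientation: [-0.0, 0.001, 1.0, 0.0]
wrist_force: [-0.8, 1.9, -2.4]
finger_gap: 0.0129
[ 0.47355662 -0.03955997  0.28256881] [-0.76120925  1.86506183 -2.42333907] [0.24773026 0.04565001 0.00815014]
[ 0.47357395 -0.03956719  0.28259901] [-0.44298814  0.38306622 -2.78377571] [0.24170334 0.10188659 0.01556435]
[ 0.47357868 -0.03955128  0.28262688] [-0.10790437  0.66770005 -2.10460205] [0.22916467 0.04102815 0.00737114]
```

```bash
python3 -m crank '[[0,0.4,2,0,0,0,0],[0,0,2,0,0,0,0],[0,0,2.5,0,0,0,0],[0,0,2.5,0,0,0,0],[0,0,2.5,0,0,0,0],[0,0,2.5,0,0,0,0],[0,0,0,0,0,0,0],[0,0,0,0,0,0,0]]'; python3 - <<'E'
from h import *
for k in range(3):
    s=get_state();print(s['tcp_pos'],s['wrist_force'],s['ft_torque']);im=read_camera('side')
cv2.imwrite("pics/side7.png",cv2.resize(im[140:230,310:400],None,fx=6,fy=6,interpolation=cv2.INTER_CUBIC))
E
```

```text
clock: 20.2
tcp_pos: [0.4737, -0.0392, 0.2687]
orientation: [0.0, 0.001, 1.0, -0.0]
wrist_force: [0.1, 0.1, -1.3]
finger_gap: 0.0127
[ 0.47368286 -0.03921993  0.2687303 ] [ 0.06968551  0.10703984 -1.31101644] [ 0.01218872 -0.03744843  0.01169461]
[ 0.47367885 -0.03922768  0.26876772] [ 0.05897555 -0.49407865 -1.5769377 ] [ 0.05810628 -0.02524469 -0.00167819]
[ 0.47370451 -0.03922017  0.26878882] [ 0.12779859  0.065085   -1.80695166] [-0.02873101 -0.00547414 -0.00602471]
```

View pics/side7.png

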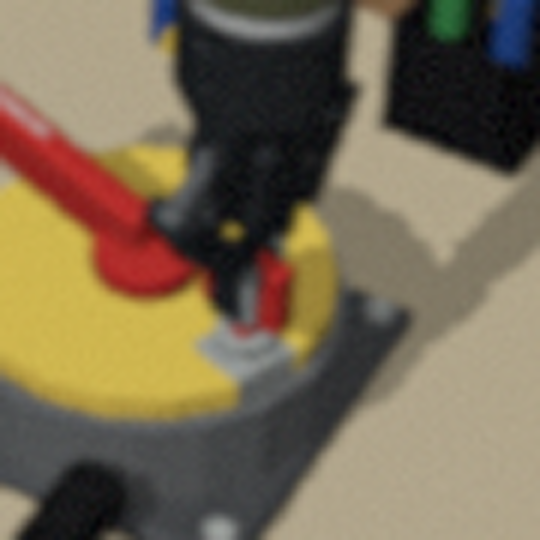

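```bash
python3 -m crank '[[0,0,1.5,0,0,0,0],[0,0,1.5,0,0,0,0],[0,0,1,0,0,0,0],[0,0,1,0,0,0,0],[0,0,1,0,0,0,0],[0,0,0.5,0,0,0,0],[0,0,0,0,0,0,0],[0,0,0,0,0,0,0]]'; python3 - <<'E'
from h import *
for k in range(2):
    s=get_state();print(s['tcp_pos'],s['wrist_force'],s['ft_torque']);im=read_camera('side')
E
```

```text
clock: 21.35
tcp_pos: [0.4734, -0.0391, 0.2645]
orientation: [0.001, 0.001, 1.0, -0.0]
wrist_force: [-7.2, 1.1, 18.5]
finger_gap: 0.0122
[ 0.47344757 -0.03913861  0.26454044] [-7.22898439  1.06816329 18.54514364] [0.35661059 1.53652168 0.05926481]
[ 0.47344525 -0.03912544  0.26451624] [-6.71954381  1.18770532 19.03630325] [ 0.32788559  1.54499173 -0.02639912]
```

```bash
python3 -m crank '[[0,0,-1,0,0,0,0],[0,0,-0.5,0,0,0,0],[0,0,0,0,0,0,0.2],[0,0,0,0,0,0,0.3],[0,0,0,0,0,0,0.4],[0,0,0,0,0,0,0.4],[0,0,0,0,0,0,0.4],[0,0,0,0,0,0,0.4]]' 20; python3 - <<'E'
from h import *
s=get_state();print(s['tcp_pos'],s['wrist_force'],s['finger_gap']);im=read_camera('side')
cv2.imwrite("pics/side8.png",cv2.resize(im[140:230,310:400],None,fx=6,fy=6,interpolation=cv2.INTER_CUBIC))
im=read_camera("wrist")
cv2.imwrite("pics/w12.png",im)
E
```

```text
clock: 22.45
tcp_pos: [0.4736, -0.0392, 0.2636]
orientation: [-0.0, 0.001, 1.0, -0.0]
wrist_force: [-0.4, -0.9, -0.9]
finger_gap: 0.0344
[ 0.47364315 -0.03922081  0.26362123] [-0.40289648 -0.9351467  -0.8689675 ] 0.03439784961214227
```

View pics/side8.png

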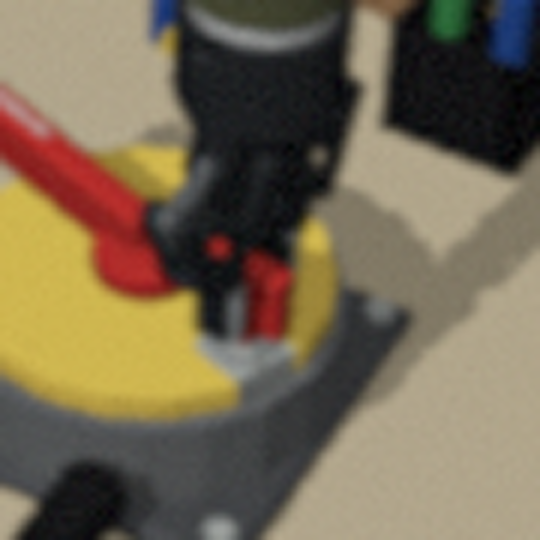

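View pics/w12.png

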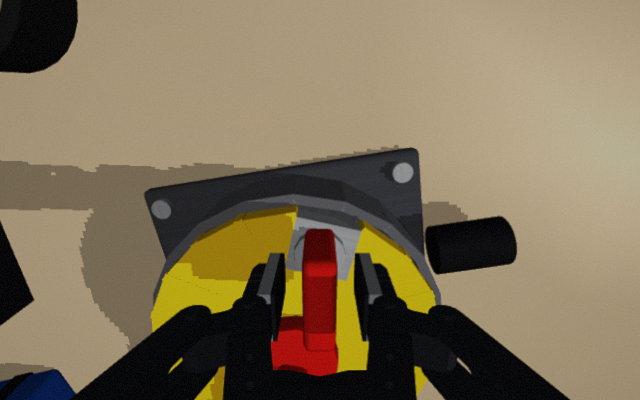

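```bash
python3 -m crank '[[0,0,-8,0,0,0,0.4],[0,0,-15,0,0,0,0.4],[0,0,-25,0,0,0,0.4],[0,0,-40,0,0,0,0.4],[0,0,-40,0,0,0,0.4],[20,0,-40,0,0,0,0.4],[20,0,0,0,0,0,0.4],[0,0,0,0,0,0,0.4]]'; python3 - <<'E'
from h import *
for k in range(4): im=read_camera('side')
c=calibration('wrist');w=read_camera("wrist");s=get_state();print(s['clock'],s['tcp_pos'],s['wrist_force'],s['finger_gap'])
t=read_camera('top')
cv2.imwrite("pics/w13.png",w)
cv2.imwrite("pics/fin.png",np.hstack([cv2.resize(im[140:230,300:400],None,fx=4,fy=4.4,interpolation=cv2.INTER_CUBIC),cv2.resize(w[150:330,220:420],None,fx=2,fy=2.2)]))
cv2.imwrite("pics/top5.png",t)
E
```

```text
clock: 23.55
tcp_pos: [0.4328, -0.039, 0.4334]
orientation: [0.001, 0.001, 1.0, -0.0]
wrist_force: [-0.3, -0.0, -0.3]
finger_gap: 0.0344
23.8 [ 0.43407868 -0.03916243  0.43136213] [ 0.14752895 -0.05697624 -0.50995128] 0.034240664705067266
```

View pics/w13.png

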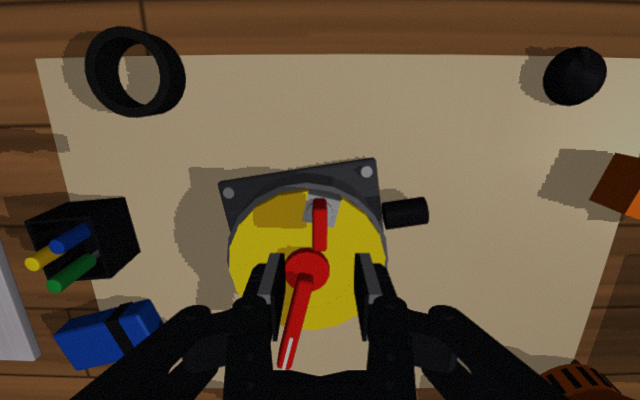

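View pics/fin.png

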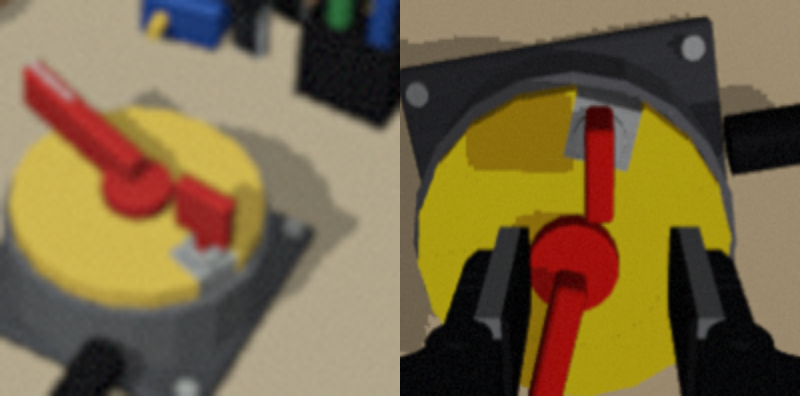

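```bash
python3 - <<'E'
from h import *
c=calibration('wrist');w=cv2.imread("pics/w13.png");cs=calibration('side')
# lever end-line (white stripe ends roughly), hub centre, plate bolts
p=plane(c,[(320,249),(320.,208)],.124)[:,:2]*1000; print('head top near/far',p,p.mean(0))
b=plane(c,[(229,193),(367,172)],.012)[:,:2]*1000; d=b[1]-b[0]; print('bolts',b,np.hypot(*d),'plate',np.degrees(np.arctan2(*d[::-1])))
t=plane(c,[(306,280),(286,368)],.104)[:,:2]*1000; d2=t[1]-t[0]
print('lever',t,np.degrees(np.arctan2(*d2[::-1])))
# side: head corners by two-view heights
S=cv2.imread("pics/fin.png")
for px in [(175,180),(235,205),(230,250),(178,235)]: 
    q=(300+px[0]/4,140+px[1]/4.4); print(q)
H=np.array([[.4737+dx,-.0392,z] for z in(.124,.088) for dx in(-.022,.022)])
print(proj(cs,H), (proj(cs,H)-[300,140])*[4,4.4])
E
```

```text
head top near/far [[493.03843621 -39.51094079]
 [451.54174739 -39.49001343]] [472.2900918  -39.50047711]
bolts [[ 471.89645456 -153.92180295]
 [ 445.0635423    18.55336442]] 174.54996000700493 plate 98.84293089381647
lever [[539.77272331 -54.30785049]
 [660.71054633 -79.90200497]] -11.949234854191403
(343.75, 180.9090909090909)
(358.75, 186.5909090909091)
(357.5, 196.8181818181818)
(344.5, 193.4090909090909)
[[357.81350148 186.30520221]
 [344.38019011 179.49910382]
 [357.0576751  196.27325497]
 [343.89336086 189.44362272]] [[231.25400594 203.74288974]
 [177.52076046 173.79605681]
 [228.23070038 247.60232187]
 [175.57344344 217.55193998]]
```

```bash
python3 -c "
from workcell import *
print(get_state()['clock']);print(hand_in())"
```

```text
23.85
the job is handed in; nothing more can be done
None
```

I swung the lever to the off side, put the red-headed pin through the eye and into the lock hole, let go and handed in at 23.85 s. No verdict was reported.

- **Lever:** I pushed it with closed fingers by about 57°. Taking zero along the foot plate's axis, the dial reads about 1.2 rad. That zero is my inference, because the joint angle is not given.
- **Finding the lock hole:** the dial was already close to lined up, so no search sweep was needed. The tip went past the 13 mm blocking depth with no upward force. Nudging the pin 2.6 mm sideways in total, with the dial free to follow, cleared the side force.
- **Seating:** the collar met the dial with about 20 N at the wrist, 2.5 mm above the tool height I expected. I backed off 1.5 mm before opening the fingers.
- **Last checks:**
  - In the side view, the upper edge and near end of the pin's head lie within about 2 pixels of where they would be fully home and upright. The far lower corner, read roughly, lay about 4 pixels off.
  - From above, the head centre is within about 1.5 mm of the tool position at seating, so it is over the eye.
  - The hand is clear, and the wrist force is near zero.
  - Mouse, tape and battery appear unmoved. I judged that by eye and did not measure it.
- **Disagreements:** the first wrist-camera measurement was off by 6–8 mm because the arm was still settling, so I repeated it. The lever angle differs by about 2° between views (-12° and -14°).

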